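# Stand a capacitor on the board and hold the curing lamp over it

## Robot

A 7-joint arm with a two-finger parallel gripper is mounted at the origin on the work surface. World frame = base frame: x ahead of the robot, y to its left, z up, the work surface at z = 0. Lengths are in m, angles in degrees, forces in N, time in s.
With the tool pointing down it reaches from about 0.425 to 0.875 m from the base axis. Payload 8.4 kg.
Tool frame: the origin (TCP) lies at the very end of the fingers, on their centre line; the grasp point (between the pads) lies 19 mm behind it; z points along the fingers, y is the line along which they close (so a half turn about z gives the same grasp; the last joint's range is limited). The gripper opens to 85 mm and grips with 20 to 120 N. Pads are 22 mm wide; open, the fingers measure 114 mm over their backs; the gripper's body (76 mm by 85 mm) begins 54 mm behind the grasp point. The pads swing forward as they close: fully open they stand 13 mm farther back than shut.
Start: joints at [63.128, 19.091, 2.286, 83.961, -0.768, 76.965, -3.352], TCP at [0.235, -0.606, 0.231] pointing down, gripper open.
Joint ranges: [-147.57, 147.57], [-21.85, 119.76], [-74.77, 79.35], [14.55, 137.4], [-85.83, 265.84], [4.83, 119.75], [-152.11, 152.11]. Speed limits (degrees/s): [127.2, 127.2, 159.86, 159.86, 180, 180, 180].

## Interface

Orientations are given as a 3x3 rotation matrix whose columns are the frame's x, y, z axes.
In Python, from workcell import manip gives the robot as it stands. Calls block until the motion is done:
- manip.move_pose(position, orientation): joint-space move of the TCP to a pose.
- manip.move_straight(position, orientation=None, speed=0.15, force_limit=None): straight line of the TCP; orientation=None keeps the orientation; speed is the mean speed in m/s. With force_limit (N) it stops when the force on the tool has changed by that much, and returns True; else False.
- manip.move_j(angles): joint-space move.
- manip.set_gripper(opening, strength=None): opening from 0.0 (shut) to 1.0 (fully open); strength is the grip in N (None keeps the last); returns when the fingers have stopped.
- manip.dwell(seconds).
- manip.inverse_kinematics(position, orientation): joint angles nearest the present ones, or None.
- manip.sense(): the state.
- manip.get_image(name): name is "side" or "top" or "wrist"; returns (picture, depth): 480x640x3 uint8, blue, green, red; 480x640 float32, m along the optical axis (not along the pixel's ray), 0 where there is no reading.
- manip.camera_params(name): a dict with "camera_matrix" (3x3 intrinsics, pixels), "R" (3x3) and "t" (3): a world point X has camera coordinates R X + t; the wrist camera has in their place "hand_eye" (4x4, takes a point from camera to tool coordinates, whose origin is the TCP and whose axes are the flange's). Camera axes: x right, y down, z forward; pixel columns grow to the right and rows downward; lengths in m; the calibration is good to about 2 mm. A picture is of the moment at which its call begins: read the wrist's pose just before it. camera_params takes no time and is no camera call.
A pose or a line that the arm cannot do raises manip.IKError and nothing moves.
- manip.finish_job(): hands the job in; it is judged then, once.
The state is a dict: "time": time; "qpos": joint angles; "dq": joint speeds; "effort": joint torques, N m; "ee_pos": TCP position; "tcp_rot": TCP orientation; "wrist_force": force on the tool from outside, world axes, zero at the start; "torque": the same for the moment, N m; "grip_width": opening from 0.0 (shut) to 1.0 (fully open); "finger_force": force on a finger pad.
Only numpy, scipy, OpenCV 4.12 (cv2) and the standard library are available. Lean on these libraries where they do the work, as an engineer would, in place of code of your own. Each camera call takes 0.05 s, during which the arm holds its last target. There are 200 camera calls.

## Task

Take the tall round capacitor out of the pocket tray and stand it upright in the empty black ring on the circuit board, fully down on the board; set it down and let go, do not drop it. Then draw the curing lamp out of its sloping stand, turn it upright with its lens pointing straight down, and hold it still, straight over the capacitor, with the lens about 4 cm above the capacitor's top and touching nothing. Finish while holding the lamp there in the gripper; leave the other things on the bench where they are.

Things in the scene. Friction and masses are not known exactly. Their poses are not given: they have to be found in the camera images.
- tray: white plastic pocket tray, 130 x 50 x 14 mm, fixed. Origin: centre of its underside, on the bench. Three square pockets, 19 mm wide and 8 mm deep (floor 6 mm above the bench), in a row along its x axis at x = -40, 0 and +40 mm. Each holds one part; which part is in which pocket varies
- capacitor: the part to use: plain aluminium can capacitor, a cylinder of 16 mm diameter and 30 mm height (the tallest part in the tray, standing 22 mm proud of it), about 16 g. Origin: centre of its underside; z along its axis, up at the start
- inductor: bystander in the tray: dark square inductor 15 x 15 x 12 mm. Origin: centre of its underside
- bead: bystander in the tray: dark round ferrite bead, 15.6 mm diameter, 15 mm high. Origin: centre of its underside
- board: green circuit board 80 x 130 mm (x, y) fixed on an aluminium jig plate 100 x 150 mm; the board's upper face is 18 mm above the bench. Origin: centre of the jig's underside, on the bench. Three places in a row along its y axis at y = -42, 0 and +42 mm carry the empty ring, a finned heatsink and a copper choke, in varying order; the flat black chips along the two long edges are 2 mm high
- seat: the empty round black plastic ring fixed on the board, 29 mm outer and 23 mm inner diameter, 6 mm high, open to the board's face. Origin: its centre, at the board's face (18 mm above the bench); z up. The capacitor stands inside it with 3.5 mm play all round
- heatsink: fixed on the board: finned aluminium heatsink 22 x 22 mm, 20 mm high. Origin: centre of its underside
- choke: fixed on the board: copper choke between two black discs, 26 mm diameter, 18 mm high. Origin: centre of its underside
- lamp: curing lamp: dark metal pen-torch, a round bar of 26 mm diameter and 135 mm length (the last 6 mm at the lens end taper to 23 mm), about 130 g, loose in its stand. Origin: centre of the lens face; z runs along its axis from the lens to the tail (so z points straight up when the lens points straight down). At the start it lies in the sleeve with its z 45 degrees above level, leaning towards the stand's -x side; its last 80 mm (tail end) stick out free
- stand: lamp stand, fixed: dark base 130 x 75 x 10 mm with a grey square sleeve (inside 30 mm wide and 55 mm deep, walls 4 mm, closed at the lower end) sloping at 45 degrees: its open end looks up and to the stand's -x. Origin: centre of the base's underside, on the bench
- socket (a point): point on the sleeve's axis at its closed lower end, where the lamp's lens rests (32 mm above the bench)
- dish: bystander: round flat glass dish with clear cover, 64 mm diameter, 14 mm high. Origin: centre of its underside
- phone: bystander: black phone lying flat, 71 x 147 x 8 mm. Origin: centre of its underside
- driver: bystander: small screwdriver lying along its x, 150 mm long. Origin: its middle, at the bench; handle 26 mm thick towards -x
- bottle: bystander: white bottle, 52 mm diameter, 130 mm high, standing. Origin: centre of its underside
Mind the look-alikes: they are no part of the job. Of the things like the stand, leave any that is red or yellow; of the rest the larger one is meant.

How it is judged (in metres and radians):
On the way, in this order (a step that is already met when the one before it is completed fails the run):
1. the capacitor stands fully down in the empty ring, let go (horizontal distance between capacitor and seat below 0.005 m and z of capacitor in the frame of seat below 0.002 m and angle between capacitor's own z axis and vertical below 0.1 rad and contact force between capacitor and the fingers below 0.05 N), for 0.2 s.
2. the lamp is drawn out of its stand and held by the fingers (distance between lamp and socket above 0.08 m and contact force between lamp and stand below 0.05 N and contact force between lamp and the fingers above 1 N), for 0.1 s.
At the end, for the whole second after the job is handed in: capacitor in the ring: within 5 mm of its centre, 2 mm of the board, 0.1 rad of upright, let go; lamp held still by the fingers alone, within 0.2 rad of vertical, lens down, within 20 mm of straight over the capacitor and 20 to 65 mm above its top (all of step 1 and angle between lamp's own z axis and vertical below 0.2 rad and horizontal distance between lamp and capacitor below 0.02 m and z of lamp in the frame of capacitor between 0.05 and 0.095 m and contact force between lamp and the fingers above 1 N and contact force between lamp and capacitor below 0.05 N and contact force between lamp and stand below 0.05 N and contact force between lamp and board below 0.05 N and contact force between lamp and heatsink below 0.05 N and contact force between lamp and choke below 0.05 N and linear speed of lamp below 0.02 m/s and angular speed of lamp below 0.2 rad/s); the arm keeps its last pose, push and grip.
It fails at once if the capacitor is dropped (falls freely by more than about 1 cm) (contact force between capacitor and the fingers below 0.02 N and linear speed of capacitor above 0.45 m/s).
It fails at once if another thing on the bench is moved by more than 20 mm (distance of any of inductor, bead, dish, phone, driver, bottle from where it was at the start of the episode above 0.02 m).
It also fails if it takes over 58 s, if anything falls off the work surface, if the arm or the gripper's body presses on something with over 40 N, if the wrist force passes 120 N, or if a joint passes its speed limit or range.

## Working session

There is one attempt and no reset: what is moved stays moved. The work goes in short steps, each a Python script; the robot and the scene stay as the last script left them, time stands still between calls to the robot, and variables do not carry over. Pictures are saved under pics/ and viewed, at most 10 in all, crops included, and the job is handed in when it is done.

```bash
mkdir -p pics; ls; python3 - <<'E'
from workcell import manip
import cv2,numpy as np
for n in("side","top"):
    im,d=manip.get_image(n); cv2.imwrite(f"pics/{n}0.png",im); np.save(f"pics/{n}0.npy",d)
    p=manip.camera_params(n); print(n,p["camera_matrix"].round(1).tolist(),(-p["R"].T@p["t"]).round(3),p["R"].round(3).tolist())
print(manip.camera_params("wrist"));s=manip.sense();print(s)
E
```

```text
pics
side [[583.0, 0.0, 316.7], [0.0, 583.0, 240.1], [0.0, 0.0, 1.0]] [-0.041  0.675  0.674] [[-0.763, -0.646, -0.005], [-0.346, 0.415, -0.841], [0.546, -0.64, -0.541]]
top [[563.9, 0.0, 318.0], [0.0, 563.9, 251.3], [0.0, 0.0, 1.0]] [ 0.387 -0.069  1.174] [[0.015, -1.0, -0.023], [-0.986, -0.011, -0.165], [0.164, 0.025, -0.986]]
{'camera_matrix': array([[348.7396785 ,   0.        , 319.07100626],
       [  0.        , 348.7396785 , 243.4561986 ],
       [  0.        ,   0.        ,   1.        ]]), 'hand_eye': array([[-2.05625300e-04, -9.60870121e-01, -2.76999221e-01,
         6.97080199e-02],
       [ 9.99999878e-01, -3.21747185e-04,  3.73762717e-04,
        -8.05105101e-05],
       [-4.48261147e-04, -2.76999110e-01,  9.60870070e-01,
        -1.43200568e-01],
       [ 0.00000000e+00,  0.00000000e+00,  0.00000000e+00,
         1.00000000e+00]])}
{'time': 0.1, 'qpos': array([63.1278079 , 19.12898441,  2.28431184, 84.00617407, -0.76681142,
       76.9645634 , -3.3518791 ]), 'dq': array([-0.06479341, -0.16965852,  0.08061596, -0.15352257,  0.0059668 ,
       -0.01313641,  0.01335068]), 'effort': array([ 4.11053377e-03, -6.60017753e+01,  1.37029868e+00, -4.06469965e+01,
        1.69999001e-02,  9.01870604e-03, -2.87782734e-05]), 'ee_pos': array([ 0.23476007, -0.60568707,  0.23049421]), 'tcp_rot': array([[ 9.32399855e-01,  3.61427869e-01, -6.37633022e-04],
       [ 3.61428413e-01, -9.32398913e-01,  1.32983916e-03],
       [-1.13887403e-04, -1.47040053e-03, -9.99998912e-01]]), 'wrist_force': array([-0.16252884, -0.46108112,  0.65330635]), 'torque': array([ 0.0222263 , -0.04591307, -0.01825431]), 'finger_force': 0.0, 'grip_width': 1.0021140208267263}
```

View pics/top0.png

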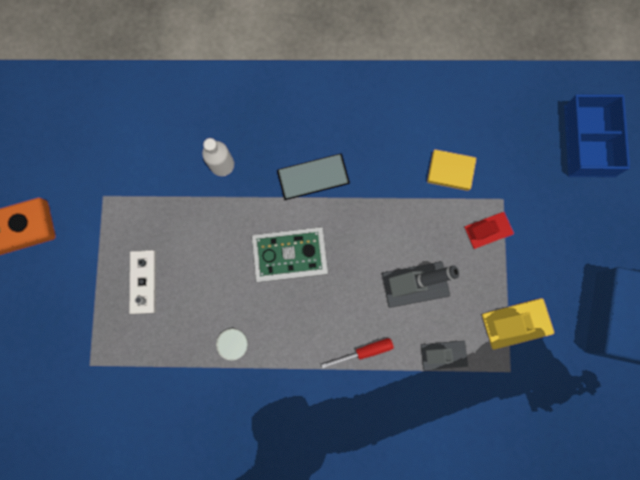

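View pics/side0.png

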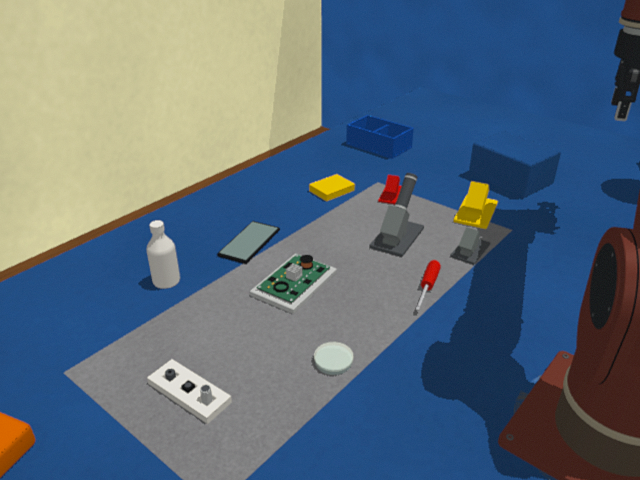

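The stand candidates in the top view are the larger dark grey one with the lamp in it (417,284), the small grey one (443,355), a red one (489,230) and a yellow one (517,323). The larger grey one fits. I'll confirm it, the capacitor (141,300) and the ring (268,255) in enlarged crops, with coarse positions alongside.

```bash
cat > h.py <<'E'
from workcell import manip
import cv2,numpy as np
def cam(n,s=None):
    """camera centre, cam->world rotation, K"""
    p=manip.camera_params(n);K=p["camera_matrix"]
    if n!="wrist": return -p["R"].T@p["t"],p["R"].T,K
    H=p["hand_eye"];Rt=s["tcp_rot"];return s["ee_pos"]+Rt@H[:3,3],Rt@H[:3,:3],K
def ray(c,uv):
    d=c[1]@np.linalg.solve(c[2],[uv[0],uv[1],1]);return c[0],d/np.linalg.norm(d)
def onplane(c,uv,z):
    o,d=ray(c,uv);return o+d*(z-o[2])/d[2]
def tri(rays):
    A=sum(np.eye(3)-np.outer(d,d) for o,d in rays);b=sum((np.eye(3)-np.outer(d,d))@o for o,d in rays)
    return np.linalg.solve(A,b)
def proj(c,X):
    x=c[2]@(c[1].T@(np.asarray(X)-c[0]));return x[:2]/x[2]
def down(ydir):
    """tool-down rotation with closing axis along ydir (xy)"""
    y=np.array([ydir[0],ydir[1],0.]);y/=np.linalg.norm(y);z=np.array([0,0,-1.]);return np.c_[np.cross(y,z),y,z]
def shot(n,name):
    s=manip.sense();im,d=manip.get_image(n);cv2.imwrite(f"pics/{name}.png",im);np.savez(f"pics/{name}.npz",d=d,**{k:s[k] for k in("ee_pos","tcp_rot")})
    return im,d,cam(n,s)
E
python3 - <<'E'
from h import *
T=cam("top");S=cam("side")
pts={"trayL":((142,282),.014),"cap":((141,300),.036),"ring":((268.5,255),.024),"board":((290,254.5),.018),"standbase":((417,284),.01),"bottle":((222,165),.02),"dish":((232,345),.014)}
for k,(uv,z) in pts.items(): print(k,onplane(T,uv,z).round(3))
print("tri tail",tri([ray(T,(453,271)),ray(S,(409,179))]).round(3))
t=cv2.imread("pics/top0.png");s=cv2.imread("pics/side0.png")
a=cv2.resize(t[215:380,370:560],(800,600*0+695),interpolation=3)[:600]
a=cv2.resize(t[200:320,375:475],(400,480));b=cv2.resize(s[165:265,350:500],(400,267))
c=cv2.resize(t[235:320,115:165],(200,340));e=cv2.resize(t[220:285,245:335],(200,145))
o=np.zeros((600,800,3),np.uint8);o[:480,:400]=a;o[:267,400:]=b;o[260:600,400:600]=c;o[270:415,600:]=e
cv2.imwrite("pics/crop1.png",o)
E
```

```text
trayL [0.512 0.326 0.014]
cap [0.473 0.319 0.036]
ring [0.57  0.063 0.024]
board [0.573 0.019 0.018]
standbase [ 0.515 -0.245  0.01 ]
bottle [0.765 0.169 0.02 ]
dish [0.385 0.133 0.014]
tri tail [ 0.529 -0.297  0.113]
```

View pics/crop1.png

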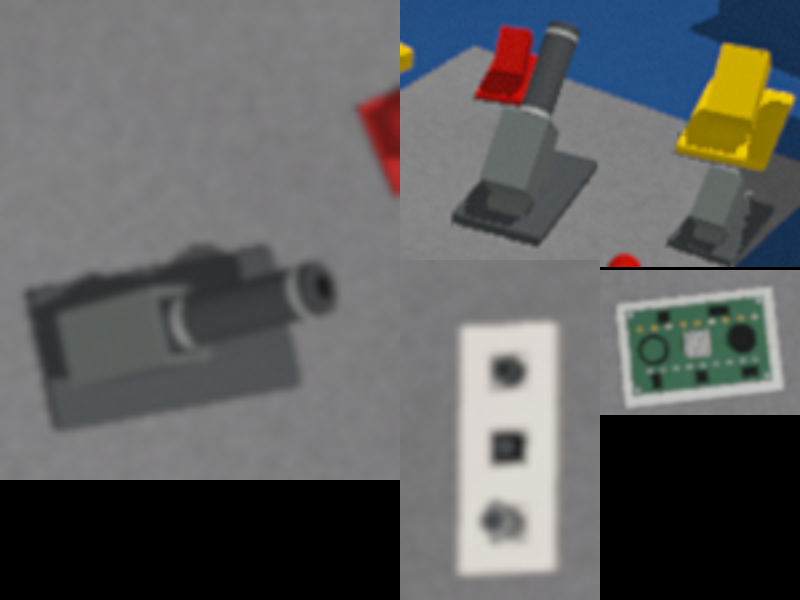

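The larger grey stand holds the lamp, the capacitor is the tall light can in the pocket nearest the robot, and the ring is at the board's left end. Next I take two wrist views of each.

```bash
python3 - <<'E'
from h import *
R=down((0,-1))
for n,p in [("s1",(.5,-.30,.27)),("s2",(.5,-.19,.27)),("b1",(.56,0,.2)),("b2",(.56,.09,.2)),("t1",(.48,.26,.2)),("t2",(.48,.35,.2))]:
    manip.move_pose(p,R) if n=="s1" else manip.move_straight(p,R,speed=.25)
    shot("wrist",n)
print(manip.sense()["time"])
o=np.vstack([np.hstack([cv2.resize(cv2.imread(f"pics/{n}.png"),(400,300)) for n in r]) for r in(("s1","s2"),("b1","t1"))])
cv2.imwrite("pics/mos.png",o)
E
```

```text
5.4083
```

View pics/mos.png

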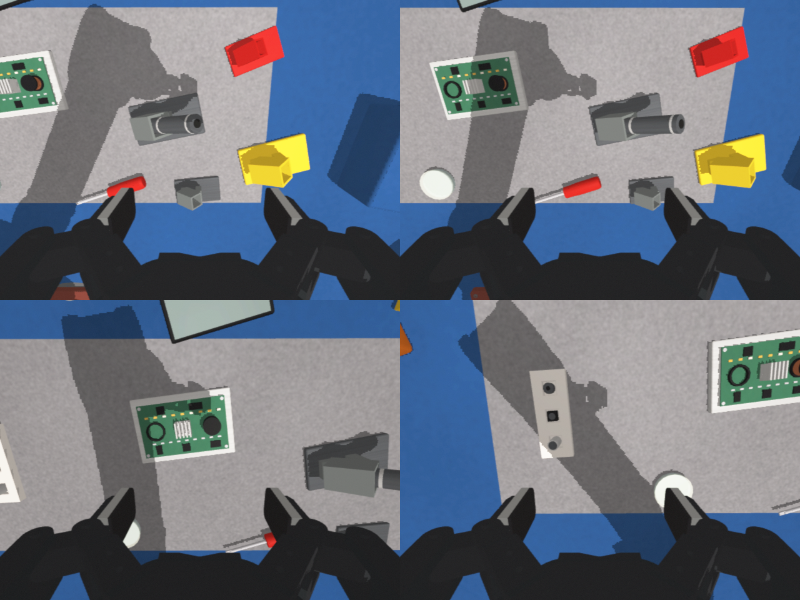

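The s1 and s2 frames show the lamp in the larger grey stand, with its tail at about (197,123) and (680,123) in the mosaic. The capacitor is at (553,444) and the ring at (156,432). I enlarge these for thresholds.

```bash
python3 - <<'E'
from h import *
# centres predicted from coarse positions
P={"t":[.473,.319,.036],"b":[.57,.063,.022],"s":[.525,-.28,.09]}
W={"t":32,"b":32,"s":64}
rows=[]
for v in "12":
    r=[]
    for k in "tbs":
        im=cv2.imread(f"pics/{k}{v}.png");s=np.load(f"pics/{k}{v}.npz");c=cam("wrist",s)
        u=proj(c,P[k]).astype(int);w=W[k];print(k+v,u-w, [round(float(x),3) for x in s["ee_pos"]])
        r.append(cv2.resize(im[u[1]-w:u[1]+w,u[0]-w:u[0]+w],(264,264),interpolation=0))
    rows.append(np.hstack(r))
cv2.imwrite("pics/crop2.png",np.vstack(rows))
E
```

```text
t1 [219 200] [0.481, 0.258, 0.2]
b1 [217 177] [0.56, -0.002, 0.2]
s1 [231 128] [0.499, -0.301, 0.27]
t2 [320 199] [0.48, 0.35, 0.2]
b2 [315 177] [0.56, 0.09, 0.2]
s2 [351 129] [0.5, -0.19, 0.27]
```

View pics/crop2.png

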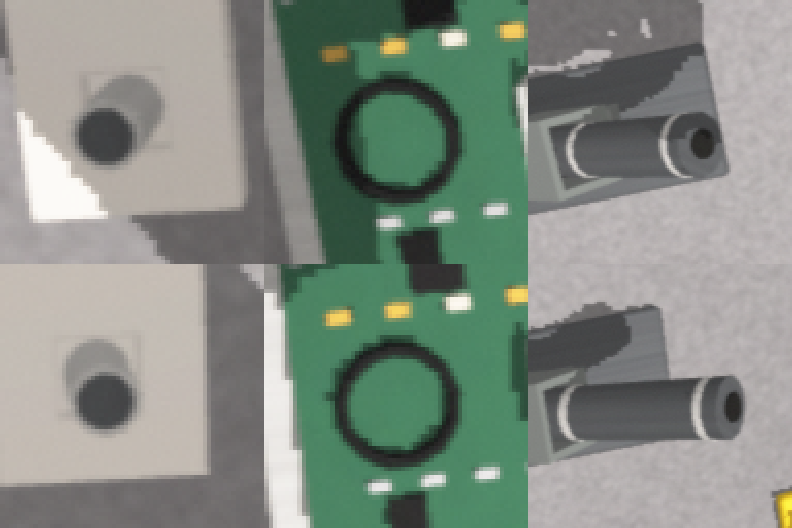

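```bash
cat > meas.py <<'E'
from h import *
def blob(im,c,P,thr,w=24,hole=False):
    u=proj(c,P).astype(int);x0=u-w;g=cv2.cvtColor(im[x0[1]:u[1]+w,x0[0]:u[0]+w],6)
    n,l,st,ce=cv2.connectedComponentsWithStats((g<thr).astype(np.uint8))
    return g,l,st,ce,x0
def load(n):
    z=np.load(f"pics/{n}.npz");return cv2.imread(f"pics/{n}.png"),z["d"],cam("wrist",z)
if __name__=="__main__":
    rc=[];rr=[];rt=[];pl=[]
    for v in "12":
        im,d,c=load("t"+v);g,l,st,ce,x0=blob(im,c,[.468,.323,.036],90)
        i=1+np.argmin(np.linalg.norm(ce[1:]-24,axis=1)+1e3*(st[1:,4]<60));uv=ce[i]+x0;rc.append(ray(c,uv));print("cap",uv.round(1),st[i,4],"r",np.sqrt(st[i,4]/np.pi).round(2))
        im,d,c=load("b"+v);g,l,st,ce,x0=blob(im,c,[.57,.063,.022],60)
        i=1+np.argmin(np.linalg.norm(ce[1:]-24,axis=1)+1e3*(st[1:,4]<60));ct,_=cv2.findContours((l==i).astype(np.uint8),0,1)
        e=cv2.fitEllipse(ct[0]);uv=np.array(e[0])+x0;rr.append(ray(c,uv));print("ring",uv.round(1),np.round(e[1],1),onplane(c,uv,.023).round(4))
        im,d,c=load("s"+v)
        K=c[2];yy,xx=np.mgrid[:480,:640];Pc=np.dstack([(xx-K[0,2])/K[0,0]*d,(yy-K[1,2])/K[1,1]*d,d]);Pw=Pc@c[1].T+c[0]
        m=(Pw[...,2]>.082)&(abs(Pw[...,0]-.53)<.1)&(Pw[...,1]<-.2)&(Pw[...,1]>-.42)&(d>0)
        n,l,st,ce=cv2.connectedComponentsWithStats(m.astype(np.uint8));print(st[:,4]);i=1+np.argmax(st[1:,4]);m=l==i
        X=Pw[m];ctr=X.mean(0);sv=np.linalg.svd(X-ctr)[2][0] if len(X)<6000 else np.linalg.svd(X[::2]-ctr)[2][0];print("lamp cloud",ctr.round(3),sv.round(3),X.max(0).round(3),X.min(0).round(3))
        # midline over columns
        cols=np.arange(*np.where(m.any(0))[0][[0,-1]]);cols=cols[len(cols)//4:-len(cols)//4]
        mid=np.array([(x,np.where(m[:,x])[0].mean()) for x in cols]);f=np.polyfit(*mid.T,1);print("midline",f.round(3),np.abs(np.polyval(f,mid[:,0])-mid[:,1]).max().round(2))
        a=ray(c,(cols[0],np.polyval(f,cols[0])))[1];b=ray(c,(cols[-1],np.polyval(f,cols[-1])))[1];nn=np.cross(a,b);pl.append((nn/np.linalg.norm(nn),c[0]))
        u=[(231+(703-528)/2.0625,128+144/2.0625),(351+(732-528)/2.0625,129+(405-264)/2.0625)][int(v)-1]
        rt.append(ray(c,u))
    print("CAPTOP",tri(rc).round(4));print("RING",tri(rr).round(4));t=tri(rt);print("TAILhole",t.round(4))
    u=np.cross(pl[0][0],pl[1][0]);u/=np.linalg.norm(u);u*=np.sign(u[2])
    A=np.array([pl[0][0],pl[1][0],u]);p=np.linalg.solve(A,[pl[0][0]@pl[0][1],pl[1][0]@pl[1][1],u@t])
    print("AXIS dir",u.round(3),"elev",np.degrees(np.arcsin(u[2])).round(1),"az",np.degrees(np.arctan2(u[1],u[0])).round(1),"pt nearest tail",p.round(4))
    # board direction from green mask in b2, at z=.018
    im,d,c=load("b2");hsv=cv2.cvtColor(im,40);m=cv2.inRange(hsv,(60,80,30),(90,255,255));ct=max(cv2.findContours(m,0,1)[0],key=cv2.contourArea)
    q=np.array([onplane(c,x,.018)[:2] for x in cv2.convexHull(ct)[:,0].astype(float)]);print("board",cv2.minAreaRect((q*1000).astype(np.float32)))
    im,d,c=load("t2");K=c[2]
    q=np.array([onplane(c,x,.014)[:2] for x in [(0,0)]]);K=c[2];yy,xx=np.mgrid[:480,:640];Pc=np.dstack([(xx-K[0,2])/K[0,0]*d,(yy-K[1,2])/K[1,1]*d,d]);Pw=Pc@c[1].T+c[0]
    m=(abs(Pw[...,2]-.0135)<.004)&(abs(Pw[...,0]-.51)<.1)&(abs(Pw[...,1]-.32)<.06);q=Pw[m][:,:2];print("tray",cv2.minAreaRect((q*1000).astype(np.float32)),"z",np.median(Pw[m][:,2]))
E
python3 meas.py
```

```text
bash:   552 Killed                     python3 meas.py
```

```bash
sed -i 's/sv=np.linalg.svd.*;print("lamp cloud"/sv=np.linalg.eigh(np.cov(X.T))[1][:,2];print("lamp cloud"/' meas.py; python3 meas.py
```

```text
cap [244.  232.5] 128 r 6.38
ring [248.1 210.5] [30.  30.6] [0.5696 0.0638 0.023 ]
[240688   2009    227  64276]
lamp cloud [ 0.508 -0.302  0.345] [-0.002 -1.     0.001] [ 0.52  -0.226  0.372] [ 0.486 -0.376  0.282]
midline [3.00000e-03 4.26227e+02] 38.18
cap [344.9 231.7] 126 r 6.33
ring [346.5 210.2] [28.9 30. ] [0.5698 0.0638 0.023 ]
[275937   2406    237  28619      1]
lamp cloud [ 0.509 -0.235  0.344] [0.245 0.708 0.662] [ 0.52  -0.2    0.372] [ 0.486 -0.265  0.283]
midline [1.9100e-01 3.0853e+02] 11.72
CAPTOP [0.473  0.3258 0.0367]
RING [0.5697 0.0638 0.0229]
TAILhole [ 0.5258 -0.299   0.1252]
AXIS dir [0.548 0.615 0.567] elev 34.5 az 48.3 pt nearest tail [ 0.4298 -0.3452  0.2683]
board ((574.4539184570312, 21.77750015258789), (79.1404800415039, 128.77005004882812), 7.200193405151367)
tray ((512.6526489257812, 327.783447265625), (130.34573364257812, 50.05414581298828), 3.5010416507720947) z 0.014580530036775174
```

```bash
sed -i 's/m=(Pw\[...,2\]>.082)/m=(Pw[...,2]<.2)\&(Pw[...,2]>.082)/' meas.py; python3 meas.py | grep -E "lamp|mid|TAIL|AXIS"
python3 - <<'E'
from h import *
for ax in (0.,):
  pass
a=np.radians(3.5)
th=np.radians(7.2)
for nm,y in(("pick",(-np.sin(a),np.cos(a))),("place",(np.cos(th),np.sin(th)))):
  for sg in(1,-1):
    for p in((.473,.3258,.0165),(.5697,.0638,.03),(.5697,.0638,.18)):
      q=manip.inverse_kinematics(p,down(sg*np.array(y)));print(nm,sg,p,None if q is None else np.round(q))
for az in(-85,-78,-70):
  u=np.array([np.cos(np.radians(az)),np.sin(np.radians(az)),1])/2**.5
  for sg in(1,-1):
    z=-u;y=sg*np.cross(u,[0,0,1]);y/=np.linalg.norm(y);R=np.c_[np.cross(y,z),y,z]
    for b in(-40,60):
      q=manip.inverse_kinematics(np.array([.5258,-.299,.125])+u*b/1000,R);print(az,sg,b,None if q is None else np.round(q))
E
```

```text
lamp cloud [ 0.523 -0.276  0.114] [-0.144  0.78  -0.609] [ 0.538 -0.236  0.135] [ 0.504 -0.307  0.082]
midline [-5.10000e-02  2.13647e+02] 0.41
lamp cloud [ 0.523 -0.272  0.112] [-0.145  0.751 -0.644] [ 0.538 -0.236  0.136] [ 0.505 -0.307  0.082]
midline [-3.60000e-02  2.13965e+02] 0.26
TAILhole [ 0.5258 -0.299   0.1252]
AXIS dir [ 0.138 -0.718  0.682] elev 43.0 az -79.1 pt nearest tail [ 0.5248 -0.3074  0.1166]
pick 1 (0.473, 0.3258, 0.0165) [ 10.  38. -63. 105.  39.  62.  26.]
pick 1 (0.5697, 0.0638, 0.03) [ 38.  37. -63. 104.  37.  62.  55.]
pick 1 (0.5697, 0.0638, 0.18) [ 40.  23. -63.  96.  22.  73.  66.]
pick -1 (0.473, 0.3258, 0.0165) [ -12.   26.  -32.  106.   17.   53. -139.]
pick -1 (0.5697, 0.0638, 0.03) [  11.   24.  -27.  106.   13.   54. -107.]
pick -1 (0.5697, 0.0638, 0.18) [  14.   14.  -29.   98.    7.   70. -103.]
place 1 (0.473, 0.3258, 0.0165) [ -2.  30. -45. 105.  25.  56. -51.]
place 1 (0.5697, 0.0638, 0.03) [ 21.  26. -39. 105.  20.  55. -19.]
place 1 (0.5697, 0.0638, 0.18) [ 22.  16. -38.  97.  11.  70. -12.]
place -1 (0.473, 0.3258, 0.0165) [ 10.  38. -63. 105.  39.  62. 119.]
place -1 (0.5697, 0.0638, 0.03) [ -62.   42.   70.  109.  -45.   62. -147.]
place -1 (0.5697, 0.0638, 0.18) None
-85 1 -40 [  43.   42.   -4.   78.  -28.   94. -129.]
-85 1 60 [  45.   45.   -1.   65.  -28.  105. -130.]
-85 -1 -40 [ 32.  43.  13.  79. -36.  97.  58.]
-85 -1 60 [ 34.  46.  18.  66. -38. 108.  57.]
-78 1 -40 [  43.   44.   -6.   75.  -24.   97. -126.]
-78 1 60 [  44.   47.   -4.   61.  -24.  109. -128.]
-78 -1 -40 [ 34.  44.   8.  76. -31.  99.  60.]
-78 -1 60 [ 36.  48.  12.  61. -32. 111.  58.]
-70 1 -40 [  42.   46.   -8.   72.  -19.  100. -123.]
-70 1 60 [  43.   50.   -6.   56.  -19.  113. -124.]
-70 -1 -40 [ 35.  46.   4.  72. -25. 102.  62.]
-70 -1 60 [ 37.  50.   6.  56. -26. 114.  60.]
```

```bash
python3 - <<'E'
from h import *
a=np.radians(3.5);th=np.radians(7.2)
R=down((np.sin(a),-np.cos(a)));p=np.array([.473,.3258,.08])
manip.set_gripper(.5,40)
manip.move_pose(p,R);manip.move_straight([*p[:2],.017],R,speed=.1,force_limit=8)
print(manip.sense()["ee_pos"].round(4));manip.set_gripper(0.,40);s=manip.sense();print(s["grip_width"],s["finger_force"],s["time"])
manip.move_straight([*p[:2],.10],R,speed=.12)
s=manip.sense();print(s["grip_width"],s["finger_force"],s["wrist_force"].round(2))
R2=down((np.cos(th),np.sin(th)))
manip.move_pose([.5697,.0638,.10],R2);s=manip.sense();print(s["ee_pos"].round(4),s["finger_force"],s["time"],s["qpos"].round())
im,d,c=shot("wrist","held");cv2.imwrite("pics/held.png",cv2.resize(im[180:480,120:520],(800,600)))
shot("side","heldside")
E
```

```text
[0.4733 0.3262 0.0175]
0.15862626708692637 39.05234098434448 7.6083
0.1609151665664304 38.95328164100647 [ 0.39  0.28 -0.87]
[0.5695 0.0645 0.0999] 38.94937455654144 10.25 [ 25.  22. -43. 102.  16.  63. -17.]
```

View pics/held.png

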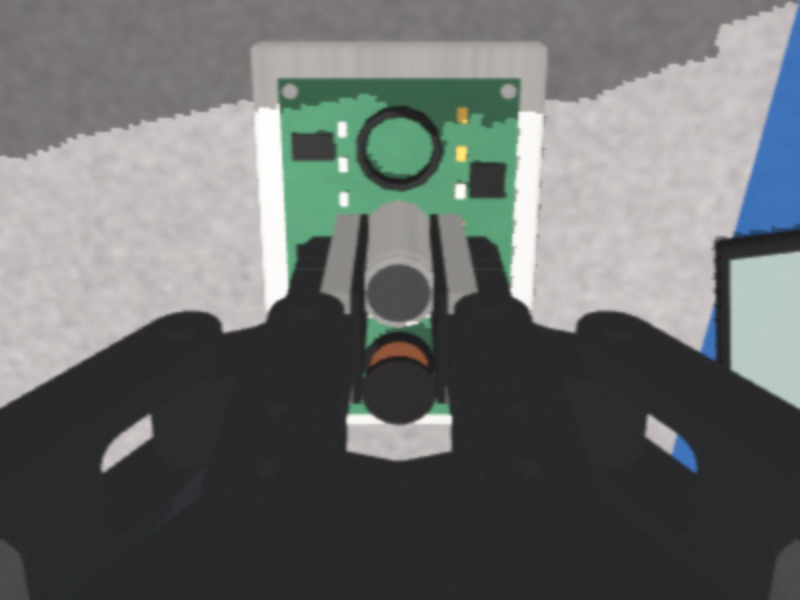

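The can is held upright between the pads, its top at (400,293) in the crop, with the ring ahead at (400,148). I check its xy by ray, lower it, release and look.

```bash
python3 - <<'E'
from h import *
z=np.load("pics/held.npz");c=cam("wrist",z);q=onplane(c,(320,326.5),.119);print("captop",q.round(4))
rg=np.array([.5697,.0638]);th=np.radians(7.2);R2=down((np.cos(th),np.sin(th)))
s=manip.sense();off=q[:2]-z["ee_pos"][:2];off=off if np.linalg.norm(off)<.004 else off*0;t=rg-off;print(off.round(4))
manip.move_straight([*t,.036],R2,speed=.08)
print("hit",manip.move_straight([*t,.0265],R2,speed=.015,force_limit=3))
s=manip.sense();print(s["ee_pos"].round(4),s["wrist_force"].round(2),s["finger_force"])
E
```

```text
captop [0.5693 0.0645 0.119 ]
[-0.0003  0.    ]
hit True
[0.5702 0.0637 0.0298] [-0.61 -0.31  5.58] 39.485172629356384
```

```bash
python3 - <<'E'
from h import *
manip.set_gripper(.4,40);manip.dwell(.1)
p=manip.sense()["ee_pos"]
manip.move_straight([p[0],p[1],.2],None,speed=.15)
# shift back so that the cap comes into the camera's clear view, towards the lamp
manip.move_straight([.54,.0,.24],None,speed=.25)
im,d,c=shot("wrist","placed");print(manip.sense()["time"])
u=proj(c,[.5697,.0638,.03]).astype(int);print(u)
cv2.imwrite("pics/placedc.png",cv2.resize(im[u[1]-50:u[1]+50,u[0]-65:u[0]+65],(650,500)))
E
```

```text
14.025
[358 153]
```

View pics/placedc.png

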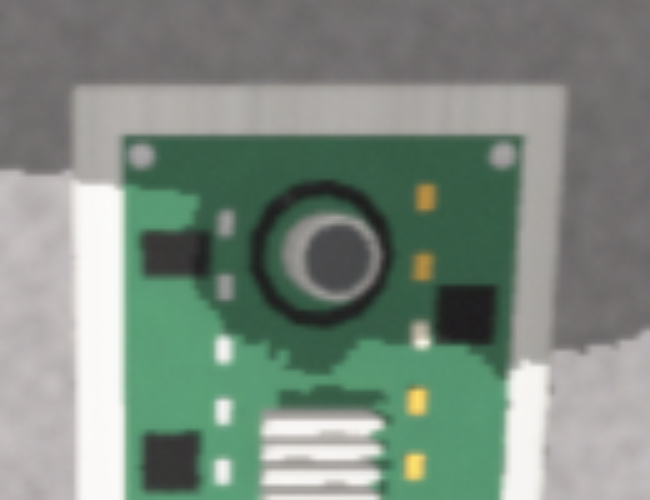

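The can stands in the ring with its top at (341,258) in the crop. Now the lamp: an axial grasp at the tail, then draw it out.

```bash
python3 - <<'E'
from h import *
z=np.load("pics/placed.npz");print("cap now",onplane(cam("wrist",z),(361.2,154.6),.048).round(4))
az=np.radians(-79.3);u=np.array([np.cos(az),np.sin(az),1])/2**.5;y=-np.cross(u,[0,0,1]);y/=np.linalg.norm(y);R=np.c_[np.cross(y,-u),y,-u]
tail=np.array([.5258,-.299,.1255])
manip.set_gripper(.7,60)
manip.move_pose(tail+.07*u,R);print(manip.sense()["time"])
print("hit",manip.move_straight(tail-.045*u,R,speed=.08,force_limit=10))
manip.set_gripper(0.,100);s=manip.sense();print(s["ee_pos"].round(4),(tail-.045*u).round(4),s["grip_width"],s["finger_force"],s["wrist_force"].round(1),s["time"])
manip.move_straight(tail+.0*u,R,speed=.06);s=manip.sense();print(s["grip_width"],s["finger_force"],s["wrist_force"].round(1))
manip.move_straight(tail+.06*u,R,speed=.08);manip.dwell(.15);s=manip.sense();print(s["ee_pos"].round(4),s["grip_width"],s["finger_force"],s["wrist_force"].round(1),s["time"])
shot("side","drawn");im=cv2.imread("pics/drawn.png")
cv2.imwrite("pics/drawnc.png",cv2.resize(im[60:300,280:600],(800,600)))
E
```

```text
cap now [0.5706 0.0633 0.048 ]
15.7667
hit False
[ 0.52   -0.2681  0.094 ] [ 0.5199 -0.2677  0.0937] 0.2673855710915846 98.02543222904205 [ 0.3 -2.2  3. ] 17.775
0.27021541310938696 97.91032612323761 [-0.7  0.2 -1.6]
[ 0.5335 -0.3402  0.1676] 0.26661550181785953 97.96266943216324 [ 0.2  0.2 -0.9] 19.725
```

View pics/drawnc.png

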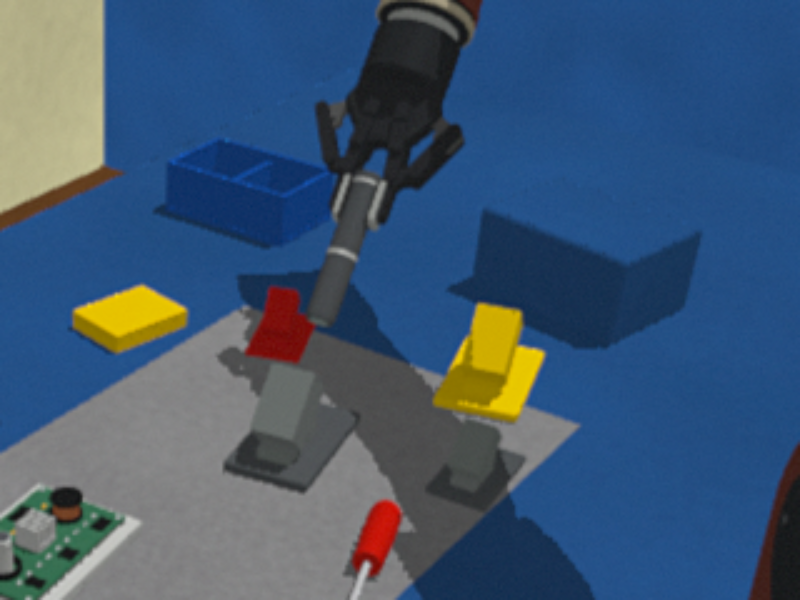

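The lamp is clear of the sleeve and held, with its lens end at about (318,320) in the crop. I raise it, turn it upright and bring it over the capacitor, stopping high to check.

```bash
python3 - <<'E'
from h import *
az=np.radians(-79.3);R=down((np.sin(az)*-1,np.cos(az)))
cap=np.array([.5702,.0635])
p=manip.sense()["ee_pos"];manip.move_straight(p+[0,.0,.10],None,speed=.12)
print("final ik",manip.inverse_kinematics([*cap,.178],R))
manip.move_pose([p[0],-.25,.29],R);manip.move_straight([*cap,.25],R,speed=.12)
manip.move_straight([*cap,.19],R,speed=.06);manip.dwell(.3)
s=manip.sense();print(s["ee_pos"].round(4),s["tcp_rot"].round(3).tolist(),s["finger_force"],s["time"])
im,_,c=shot("side","over");print([proj(c,[*cap,z]).round(1) for z in(.048,.10,.19)])
im2,_,c2=shot("top","overt")
u=proj(c,[*cap,.1]).astype(int);cv2.imwrite("pics/overc.png",cv2.resize(im[u[1]-60:u[1]+60,u[0]-80:u[0]+80],(800,600)));print(u)
E
```

```text
final ik [ 28.65476986  18.21262308 -47.19856419  96.94160578  14.03618449
  70.99760544 -11.02721904]
[0.5703 0.0635 0.1902] [[-0.186, 0.983, 0.0], [0.983, 0.186, 0.0], [-0.0, 0.0, -1.0]] 97.94543981552124 25.8083
[array([279.5, 273.5]), array([278.3, 249.8]), array([276.2, 205.5])]
[278 249]
```

View pics/overc.png

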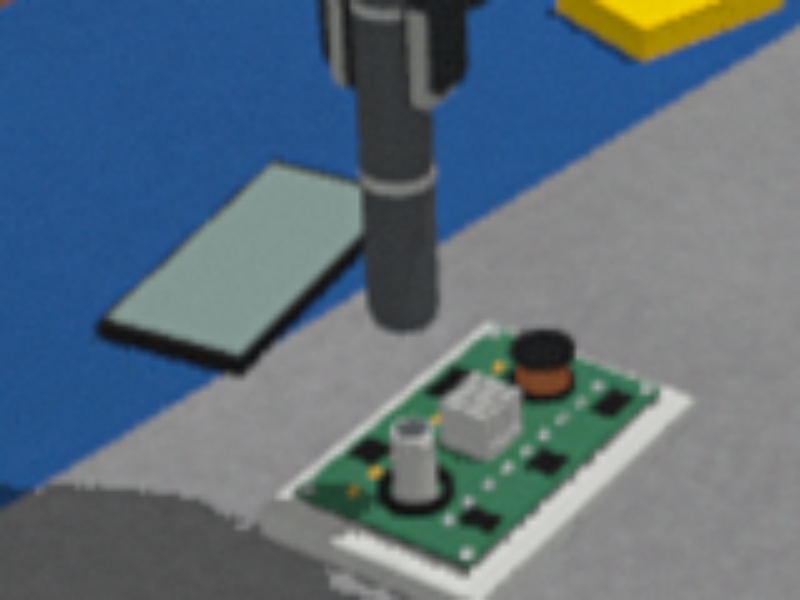

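```bash
python3 - <<'E'
from h import *
p=manip.sense()["ee_pos"];manip.move_straight([.5702,.0635,.185],None,speed=.03);manip.dwell(1.)
s=manip.sense();print(s["ee_pos"].round(4),abs(s["dq"]).max(),s["finger_force"],s["wrist_force"].round(2),s["time"])
print(manip.finish_job())
E
```

```text
[0.5702 0.0635 0.185 ] 0.09322541194806923 97.94733971357346 [ 0.48  0.38 -2.02] 27.225
the job is handed in; nothing more can be done
None
```

The job is handed in at 27.2 s of the 58 s: the capacitor stands upright in the ring, let go. The lamp is held still and upright straight over it, with its lens an estimated 4 cm above the capacitor's top; the judging result was not reported back.

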